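Hang the brush-washing can to drip, with the wire lifter

TASK

The brush-washing can is wet, so do not touch it with the gripper: take the wire lifter from its rack, hook its prongs under the can's wire hoop, carry the can upright to the drip stand and lower it gently so that it hangs by its hoop on the stand's hook. Then unhook the lifter and put it back in its rack as it was. Do not push or knock over any of the other things on the table.

Things in the scene. Friction and masses are not known exactly. Their poses are not given: they have to be found in the camera images.
- can: Open round metal can, 100 mm across, 75 mm high, 0.2 to 0.4 kg, the only thing with a tall rigid hoop (6 mm wire) over its mouth. Origin: centre of its underside; z up. The hoop stands in the can's y-z plane: up from the rim at y = +-50 mm to y = +-47, z = 128 mm, then two straight slopes to its apex at y = 0, z = 142 mm.
- can_hoop (a point): Centre of the wire at the apex of the can's hoop, 142 mm above the can's underside.
- lifter: Wire lifter: wooden grip block (26 mm along x, 120 along y, 28 high; origin at its centre) with two 6 mm wire prongs below it at y = +-25 mm. Each runs, in (x, z) mm: (0,-10), (-22,-38), (-22,-96), bottom of the V (0,-118), tip (18,-99), so it opens towards +x. Grip the block's middle from above, fingers closing along x.
- lifter_v (a point): Midway between the lifter's two prongs, at the height where the centre of a hooked wire lies in their V: 110 mm straight below the centre of the block.
- rack: Wooden rack for the lifter, fixed: base 90 x 150 x 10 mm, two posts 16 mm wide at y = +-50 mm, tops at 131 mm, with flared cheeks to z = 155 mm that take the ends of the block (about 3 mm play each side along x). Origin: centre of its underside; x across the block, y along it.
- rack_rest (a point): Where the centre of the lifter's block is when it rests in the rack: 145 mm above the table.
- stand: Steel drip stand, fixed: tray 200 x 160 x 14 mm (x from -70 to 130 mm), post of radius 8 mm at x = 95 mm, 235 mm high, and one upturned hook of 8 mm wire pointing to -x, in (x, z) mm: post (95,229), (30,215), lowest point (0,196), tip (-22,222). Origin: on the table straight below the hook's lowest point.
- hook_seat (a point): Where the centre of the hoop wire's apex rests on the stand's hook: 205 mm above the table. The hoop wire should lie across the hook (can's y along the stand's y).
- hook_tip (a point): Centre of the hook's upturned end: 22 mm to the stand's -x, 222 mm above the table (its top at 226 mm).
- brush_jar: Bystander: white stoneware jar, 84 mm across, 110 mm high, with brushes standing in it up to 205 mm high and 84 mm across. Origin: centre of its underside.
- tub: Bystander: low white plastic tub with lid, 102 mm across, 72 mm high. Origin: centre of its underside.
- bottle: Bystander: amber glass bottle, 64 mm across, 190 mm high. Origin: centre of its underside.
- spray_can: Bystander: grey spray can, 60 mm across, 180 mm high. Origin: centre of its underside.
- pot: Bystander: small glass pot with a white lid, 52 mm across, 50 mm high. Origin: centre of its underside.
- knife: Bystander: flat painting spatula, 190 mm long, lying flat on the table. Origin: about its middle.
Things that resemble listed ones, but are neither listed nor needed, are in the scene too. Several things have the shape of the lifter; the one meant has the colours described above.

How it is judged:
On the way, in this order (a step that is already met when the one before it is completed fails the run):
1. the can is lifted clear of the table, hanging on the lifter (contact force between lifter and can above 0.8 N and height (world z) of can above 0.03 m and contact force between can and stand below 0.2 N), for 0.2 s.
2. the can hangs by its hoop on the stand's hook, free of the lifter (distance between can_hoop and hook_seat below 0.015 m and contact force between stand and can above 0.8 N and contact force between lifter and can below 0.2 N and angle between can's own z axis and vertical below 0.2 rad), for 0.3 s.
At the end, for the whole second after the job is handed in: The can hangs at rest on the hook, free of the lifter (hoop apex within 15 mm of the seat, tilt under 0.2 rad); the lifter rests upright in its rack (within 15 mm, 0.15 rad, either way round); every bystander is within 30 mm of where it stood (all of step 2 and linear speed of can below 0.05 m/s and distance between lifter and rack_rest below 0.015 m and angle between the y axis of lifter and the y axis of rack, either way round below 0.15 rad and angle between lifter's own z axis and vertical below 0.1 rad and linear speed of lifter below 0.03 m/s and distance of each of brush_jar, tub, bottle, spray_can, pot, knife from where it was at the start of the episode below 0.03 m); the robot touches nothing.
It fails at once if the gripper or arm touches the can (contact force between any of the fingers, the arm and can above 1 N).
It fails at once if the can is tipped by more than 0.7 rad (angle between can's own z axis and vertical above 0.7 rad).
It fails at once if the can is dropped or flung (faster than 0.7 m/s) (linear speed of can above 0.7 m/s).
It fails at once if a bystander is pushed more than 30 mm (distance of any of brush_jar, tub, bottle, spray_can, pot, knife from where it was at the start of the episode above 0.03 m).
It fails at once if a standing bystander is knocked over (angle between any of brush_jar, tub, bottle, spray_can, pot's own z axis and vertical above 0.5 rad).
It also fails if it takes over 72 s, if anything falls off the work surface, if the arm or the gripper's body presses on something with over 40 N, if the wrist force passes 120 N, or if a joint passes its speed limit or range.

ROBOT

A 6-joint arm with a two-finger parallel gripper is mounted at the origin on the work surface. World frame = base frame: x ahead of the robot, y to its left, z up, the work surface at z = 0. Lengths are in m, angles in rad, forces in N, time in s.
With the tool pointing down it reaches from about 0.35 to 0.975 m from the base axis. Payload 4.9 kg.
Tool frame: the origin (TCP) lies at the very end of the fingers, on their centre line; the grasp point (between the pads) lies ctrl.grip_point_offset behind it (ctrl.grip_point_offset is the distance from the TCP to the grasp point, in m); z points along the fingers, y is the direction in which the jaws open and shut (so a half turn about z gives the same grasp; the last joint's range is limited). The gripper opens to 85 mm and grips with 20 to 120 N. Pads are 22 mm wide; open, the fingers measure 114 mm over their backs; the gripper's body (76 mm by 85 mm) begins 54 mm behind the grasp point. The pads swing forward as they close: fully open they stand 13 mm farther back than shut.
Start: joints at [-1.342, 0.053, 1.613, -0, 1.476, -0.119], TCP at [0.213, -0.588, 0.193] pointing down, gripper open.
Joint ranges: [-3.01, 3.01], [-1.01, 2.22], [0.06, 2.58], [-1.02, 4.17], [0.09, 2.62], [-3.14, 3.14]. Speed limits (rad/s): [2.57, 2.57, 3.14, 3.14, 3.14, 3.14].

INTERFACE

Orientations are given as a rotation vector (axis times angle).
In Python, from station import ctrl gives the robot as it stands. The module is installed in compiled form; this text tells all that it offers.
- The arm moves only by the shell command python3 -m creep 'ROWS' [FORCE]. ROWS is JSON, a list of rows, each a list of 5 numbers: the closure in counts, from 0 (fully open) to 255 (shut), then the shift along the tool's x, y, z in mm, then the turn about the tool's z in rad. A call has 1 to 12 rows; each row is the pose to reach, as a shift and turn from the pose commanded when the call began, along the tool's axes at that moment; what a row does not reach only later rows make up. A row lasts 1/12 s, in which the tool goes at most 41.7 mm and 7.16 degrees, less where a joint would pass 70% of its speed; a pose out of reach is approached as far as the arm can. A call with a gripper value outside its range is refused whole. The fingers move at their own pace and stop on an object; FORCE is the grip in N (left out, the last holds). Time passes only in rows, so rows that repeat a pose let the fingers close. It gives the time, the measured TCP pose, the force and the opening at its end, in the units of the state.
- ctrl.get_obs(): the state, without advancing time (a new reading comes with each control period).
- ctrl.get_image(name): name is "scene" or "top" or "wrist"; returns the picture (420x560x3 uint8, red, green, blue); there is no depth.
- ctrl.calibration(name): a dict with "fx", "fy", "cx", "cy" (pixels), "k1" (the pictures are not rectified: a ray, as slopes to the right and down, at radius r is drawn at 1 + k1 r^2 times it, then the intrinsics apply), "R" (3x3) and "t" (3): a world point X has camera coordinates R X + t. Camera axes: x right, y down, z forward; pixel columns grow to the right and rows downward; lengths in m; the calibration is good to about 2 mm. A picture is of the moment at which its call begins: read the wrist's pose just before it. calibration takes no time and is no camera call; for the wrist camera it gives the pose at the moment of the call.
- ctrl.finish_job(): hands the job in, once; it reports no verdict.
Trained networks look in the newest picture that a camera, given by its name, has taken for a name from the list of things; names that differ only in an ending like _2 or _b are one class to them, and where a whole thing is asked for, a point or a joint stands for the part that bears it (a point fixed in the world has none). Each returns a list of dicts, best first, with "conf" (0 to 1); they miss things now and then, are a little off and sometimes report something else, mostly with a low value. They report only what shows in the picture. A call takes as long as a camera call. They do not tell look-alikes from the thing itself.
- ctrl.boxes_of(camera, label): "rect" ([left, top, width, height] in pixels, round what is visible of it).
- ctrl.outline_of(camera, label): "mask" (420x560 bool, what is visible of it) and "rect" ([left, top, width, height] in pixels, round what is visible of it).
The state is a dict: "t": time; "q": joint angles; "dq": joint speeds; "effort": joint torques, N m; "tool_pos": TCP position; "tool_rot": TCP orientation; "contact_force": force on the tool from outside, world axes, zero at the start; "wrist_torque": the same for the moment, N m; "opening": finger opening in m.
Only numpy, scipy, OpenCV 4.12 (cv2) and the standard library are available. Lean on these libraries where they do the work, as an engineer would, in place of code of your own. Each camera call takes 0.05 s, during which the arm holds its last target. There are 200 camera calls.

## Working session

There is one attempt and no reset: what is moved stays moved. The work goes in short steps, Python scripts to look and compute and a shell command to move; the robot and the scene stay as the last step left them, time stands still between calls to the robot, and variables do not carry over. Pictures are saved under pics/ and viewed, about 8 in all and at most 12, crops included, and the job is handed in when it is done.

```bash
mkdir -p pics; cat > h.py <<'E'
import numpy as np, cv2
from station import ctrl
from scipy.spatial.transform import Rotation as R
def snap(n,f=None):
    im=ctrl.get_image(n)
    if f: cv2.imwrite('pics/'+f,cv2.cvtColor(im,cv2.COLOR_RGB2BGR))
    return im
def ray(c,u,v):
    x=(u-c['cx'])/c['fx'];y=(v-c['cy'])/c['fy'];a,b=x,y
    for _ in range(20):
        s=1+c['k1']*(a*a+b*b);a,b=x/s,y/s
    Rm=np.array(c['R']);t=np.array(c['t'])
    return -Rm.T@t, Rm.T@np.array([a,b,1.])
def atz(c,u,v,z):
    o,d=ray(c,u,v);return o+d*(z-o[2])/d[2]
def proj(c,X):
    p=np.array(c['R'])@np.array(X)+np.array(c['t']);a,b=p[:2]/p[2];s=1+c['k1']*(a*a+b*b)
    return np.array([c['cx']+c['fx']*a*s,c['cy']+c['fy']*b*s])
E
python3 - <<'E'
from h import *
print(ctrl.get_obs(), ctrl.grip_point_offset)
a=snap('scene','scene0.png');b=snap('top','top0.png')
for n in('scene','top'):
    c=ctrl.calibration(n);print(n,-np.array(c['R']).T@np.array(c['t']),c['fx'],np.array(c['R'])[2],c['k1'])
    for l in('can','lifter','rack','stand','brush_jar','tub','bottle','spray_can','pot','knife'):
        print(l,[(np.round(r['rect']).tolist(),round(r['conf'],2)) for r in ctrl.boxes_of(n,l)][:4])
E
```

```text
{'t': 0.0, 'q': array([-1.34199273e+00,  5.33576421e-02,  1.61430032e+00,  5.14424592e-06,
        1.47598544e+00, -1.19020289e-01]), 'dq': array([-3.00104025e-04, -2.10796060e-04,  6.71342806e-04,  5.06533483e-04,
        4.69519478e-05, -5.33484460e-04]), 'effort': array([ 4.47955235e-04, -3.93677759e+01, -3.70177674e+01, -1.52782955e-04,
        6.98031407e-03,  4.09491108e-08]), 'tool_pos': array([ 0.21286309, -0.58688979,  0.19145883]), 'tool_rot': array([-3.09218605e+00, -5.43255375e-01,  1.68592948e-04]), 'contact_force': array([-0.17271237,  0.64401294, -0.1289414 ]), 'wrist_torque': array([-0.03309966,  0.00292945,  0.01581066]), 'opening': 0.08546822641194132} 0.0187
scene [ 1.19705892 -0.45297822  1.12921505] 440.60574160032814 [-0.46284363  0.39177352 -0.7951662 ] 0.04446963895733056
can [([295.0, 203.0, 30.0, 36.0], 0.65)]
lifter [([302.0, 126.0, 32.0, 20.0], 0.83), ([350.0, 162.0, 43.0, 38.0], 0.74)]
rack [([293.0, 123.0, 48.0, 59.0], 0.71), ([299.0, 125.0, 34.0, 24.0], 0.28)]
stand [([114.0, 235.0, 74.0, 104.0], 0.81), ([224.0, 183.0, 34.0, 38.0], 0.58), ([292.0, 124.0
[... 314 characters left out ...]
0.83)]
top [0.31911518 0.02410203 1.55625898] 537.6602805530721 [ 0.20824357 -0.00443911 -0.97806692] -0.21290285088159472
can [([223.0, 190.0, 34.0, 39.0], 0.73), ([276.0, 139.0, 23.0, 35.0], 0.67)]
lifter [([124.0, 191.0, 42.0, 42.0], 0.93), ([141.0, 262.0, 43.0, 20.0], 0.91), ([323.0, 168.0, 60.0, 24.0], 0.32)]
rack [([146.0, 256.0, 56.0, 35.0], 0.57)]
stand [([372.0, 203.0, 66.0, 81.0], 0.96)]
brush_jar [([311.0, 188.0, 32.0, 39.0], 0.78)]
tub [([263.0, 253.0, 39.0, 34.0], 0.95), ([221.0, 189.0, 36.0, 40.0], 0.65)]
bottle [([274.0, 140.0, 22.0, 36.0], 0.97)]
spray_can [([192.0, 147.0, 27.0, 36.0], 0.88)]
pot []
knife [([324.0, 167.0, 63.0, 23.0], 0.6), ([262.0, 256.0, 40.0, 33.0], 0.16)]
```

```bash
python3 - <<'E'
import cv2
a=cv2.imread('pics/top0.png');cv2.imwrite('pics/topc.png',cv2.resize(a[120:310,100:460],(800,422),interpolation=cv2.INTER_CUBIC))
a=cv2.imread('pics/scene0.png');cv2.imwrite('pics/scenec.png',cv2.resize(a[100:350,90:410],(768,600),interpolation=cv2.INTER_CUBIC))
E
```

```text
(no output)
```

View pics/topc.png

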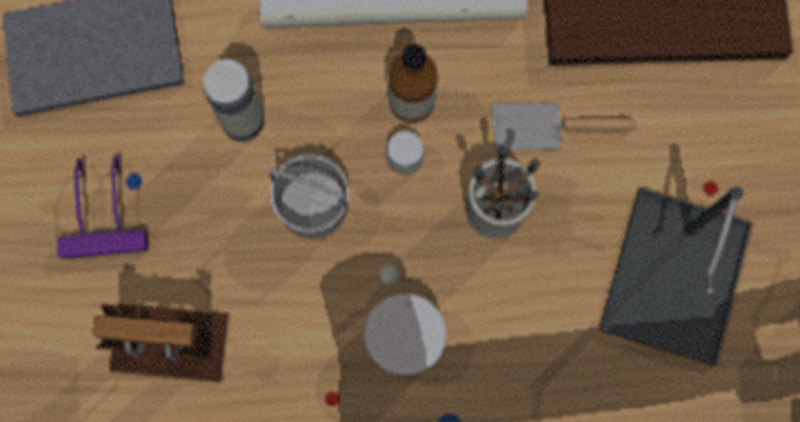

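View pics/scenec.png

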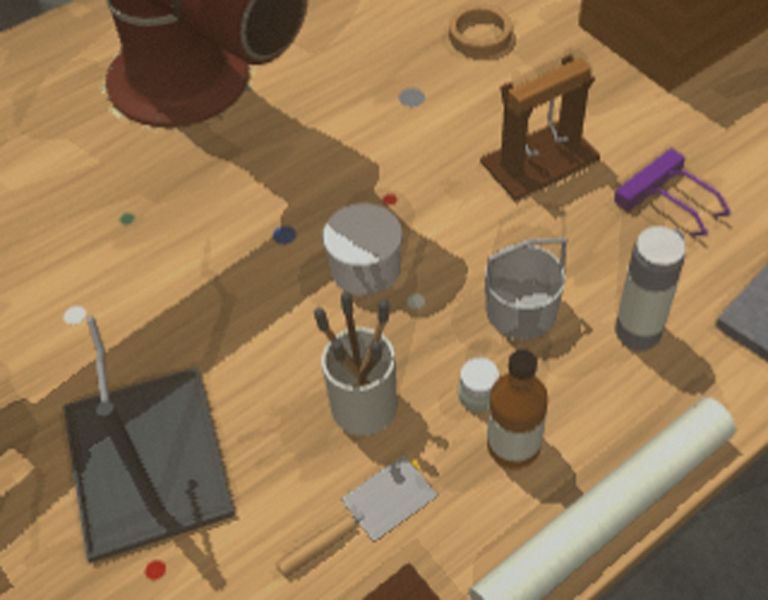

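The top view shows the rack with the wooden lifter at crop (145,335), and a purple look-alike lying left of it at (100,240). The can is at (310,195) with its hoop running roughly horizontally, and the stand is at (680,275) with its hook pointing down towards the robot. Next: rough positions, then a closer look.

```bash
python3 - <<'E'
from h import *
c=ctrl.calibration('top');print(np.round(c['R'],2).tolist())
T=lambda u,v,z:np.round(atz(c,100+u*.45,120+v*.45,z),3)[:2]
for n,u,v,z in [('blockL',94,325,.159),('blockR',193,332,.159),('bcorner_l',110,375,.01),('bcorner_r',222,381,.01),('bcorner_tr',228,314,.01),('hoopL',273,175,.128),('hoopR',346,200,.128),('rimcentre',309,193,.075),('canbottom?',312,203,0),
 ('tray tl',640,190,.014),('tray tr',749,224,.014),('tray br',717,364,.014),('tray bl',601,329,.014),('posttop',737,192,.235),('hooktip',711,290,.222),('jar rim',502,190,.11),('bottle',413,55,.19),('pot',405,148,.05),('tub',405,333,.072),('spray',229,82,.18)]:
    print(n,T(u,v,z))
E
```

```text
[[-0.04, -1.0, -0.0], [-0.98, 0.04, -0.21], [0.21, -0.0, -0.98]]
blockL [0.487 0.37 ]
blockR [0.475 0.25 ]
bcorner_l [0.438 0.385]
bcorner_r [0.426 0.237]
bcorner_tr [0.514 0.228]
hoopL [0.669 0.154]
hoopR [0.634 0.065]
rimcentre [0.656 0.114]
canbottom? [0.66  0.115]
tray tl [ 0.657 -0.324]
tray tr [ 0.605 -0.47 ]
tray br [ 0.42  -0.409]
tray bl [ 0.474 -0.257]
posttop [ 0.602 -0.388]
hooktip [ 0.491 -0.35 ]
jar rim [ 0.643 -0.128]
bottle [ 0.796 -0.023]
pot [ 0.717 -0.011]
tub [ 0.474 -0.001]
spray [0.774 0.201]
```

```bash
cat >> h.py <<'E'
def to(x,y,z,phi=None):
    """shift mm in tool axes and turn so tool y lies along world angle phi (deg, mod 180)"""
    o=ctrl.get_obs();M=R.from_rotvec(o['tool_rot']).as_matrix()
    d=M.T@(np.array([x,y,z])-o['tool_pos'])*1000
    a=np.arctan2(M[1,1],M[0,1]);t=0
    if phi is not None:
        t=-(np.deg2rad(phi)-a); t=(t+np.pi/2)%np.pi-np.pi/2
    print('t %.2f pos'%o['t'],np.round(o['tool_pos'],4),'yaw_y %.1f'%np.rad2deg(a),'tilt',np.round(M[:,2],3),'q6 %.2f'%o['q'][5],'open %.4f'%o['opening'],'F',np.round(o['contact_force'],1))
    print('shift',np.round(d,1),'turn %.3f'%t)
E
python3 - <<'E'
from h import *
to(.43,-.25,.40,-5.7);to(.45,.31,.40,-5.7)
E
```

```text
t 1.10 pos [ 0.213  -0.5876  0.1927] yaw_y -70.1 tilt [-0. -0. -1.] q6 -0.12 open 0.0855 F [ 0.4  0.3 -0.6]
shift [ 319.  -243.4 -207.3] turn -1.123
t 1.10 pos [ 0.213  -0.5876  0.1927] yaw_y -70.1 tilt [-0. -0. -1.] q6 -0.12 open 0.0855 F [ 0.4  0.3 -0.6]
shift [ 528.7 -763.  -207.3] turn -1.123
```

```bash
python3 -m creep '[[0,0,0,-207,0],[0,0,0,-207,0],[0,0,0,-207,0],[0,0,0,-207,0],[0,0,0,-207,0],[0,319,-243,-207,-0.5],[0,319,-243,-207,-0.9],[0,319,-243,-207,-1.123],[0,319,-243,-207,-1.123],[0,319,-243,-207,-1.123],[0,319,-243,-207,-1.123],[0,319,-243,-207,-1.123]]'; python3 -c "
from h import *
to(.43,.31,.40,-5.7)"
```

```text
t: 2.1
tool_pos: [0.3715, -0.3405, 0.3999]
tool_rot: [2.567, 1.81, 0.0]
contact_force: [1.5, -0.4, 0.8]
opening: 0.0856
t 2.10 pos [ 0.3715 -0.3405  0.3999] yaw_y -19.6 tilt [ 0.001 -0.001 -1.   ] q6 -0.55 open 0.0856 F [ 1.5 -0.4  0.8]
shift [ 6.324e+02 -1.633e+02 -4.000e-01] turn -0.243
```

```bash
python3 -m creep '[[0,632,-163,0,-0.1],[0,632,-163,0,-0.2],[0,632,-163,0,-0.243],[0,632,-163,0,-0.243],[0,632,-163,0,-0.243],[0,632,-163,0,-0.243],[0,632,-163,0,-0.243],[0,632,-163,0,-0.243],[0,632,-163,0,-0.243],[0,632,-163,0,-0.243],[0,632,-163,0,-0.243],[0,632,-163,0,-0.243]]'; python3 -c "
from h import *
to(.43,.31,.40,-5.7)
snap('wrist','w1.png')
c=ctrl.calibration('wrist');print(-np.array(c['R']).T@np.array(c['t']),np.array(c['R'])[2],np.array(c['R'])[0])
for X in [(.479,.310,.159)]: print(proj(c,X))
print([(r['rect'],r['conf']) for l in('lifter','rack') for r in ctrl.boxes_of('wrist',l)])
"
```

```text
t: 3.1
tool_pos: [0.4182, 0.1576, 0.4001]
tool_rot: [2.334, 2.102, 0.002]
contact_force: [0.7, -1.0, 0.9]
opening: 0.0853
t 3.10 pos [0.4182 0.1576 0.4001] yaw_y -6.0 tilt [ 0.001  0.    -1.   ] q6 0.30 open 0.0853 F [ 0.7 -1.   0.9]
shift [ 1.528e+02 -4.100e+00  1.000e-01] turn -0.005
[0.42526115 0.23849735 0.5805728 ] [-0.02845048 -0.29121253 -0.95623524] [ 9.95477479e-01 -9.49953471e-02 -6.88094539e-04]
[320.37357975  55.03755154]
[([296.0, 0.9, 35.0, 92.2], 0.76), ([373.1, 0.9, 81.7, 42.2], 0.66), ([423.7, 213.0, 36.3, 28.5], 0.38), ([282.0, 1.1, 58.9, 107.6], 0.57)]
```

```bash
python3 -m creep '[[0,180,-45,0,0],[0,180,-45,0,0],[0,180,-45,0,0],[0,180,-45,0,0],[0,180,-45,0,0],[0,180,-45,0,0],[0,180,-45,0,0]]'; python3 -c "
from h import *
to(.479,.310,.145+.10,-5.7)
c=ctrl.calibration('wrist')
im=snap('wrist','w2.png')
m=ctrl.outline_of('wrist','lifter')
for r in m[:3]: print(r['rect'],r['conf'])
v=im[:,:,::-1].copy()
for X in [(.479,.310,.159),(.485,.37,.159),(.473,.25,.159)]: cv2.circle(v,tuple(int(k) for k in proj(c,X)),3,(0,255,0),1)
cv2.imwrite('pics/w2v.png',v)
"
```

```text
t: 3.83
tool_pos: [0.3931, 0.3385, 0.3996]
tool_rot: [2.335, 2.101, -0.001]
contact_force: [0.5, -0.1, 0.7]
opening: 0.0853
t 3.83 pos [0.3931 0.3385 0.3996] yaw_y -6.0 tilt [-0.    -0.001 -1.   ] q6 0.67 open 0.0853 F [ 0.5 -0.1  0.7]
shift [-19.2  88.5 154.6] turn -0.006
[317.7, 134.7, 38.9, 84.2] 0.75
[306.0, 126.2, 64.4, 94.5] 0.53
```

View pics/w2v.png

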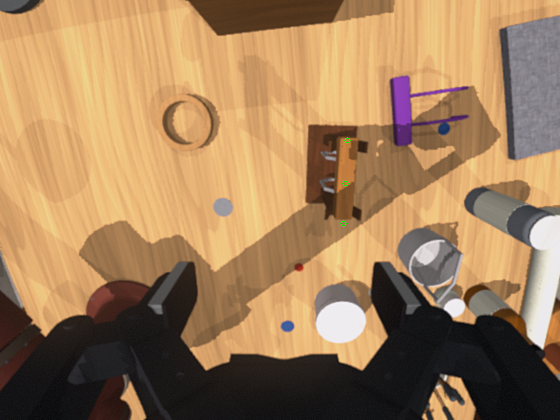

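The wrist view shows the lifter in the rack at (345,183) with prongs at (328,155) and (328,185). The purple look-alike is at (400,110). I'll project the lifter model both ways to see which side the V opens to.

```bash
cat >> h.py <<'E'
def lifter_pts(p,yaw,s):
    """world polylines of the lifter; s=+-1 opening direction"""
    cy,sy=np.cos(yaw),np.sin(yaw);ex=s*np.array([cy,sy,0]);ey=np.array([-sy,cy,0]);L=[]
    for y in(-25,25):
        L.append([np.array(p)+(x*ex+y*ey+np.array([0,0,z]))/1000 for x,z in((0,-10),(-22,-38),(-22,-96),(0,-118),(18,-99))])
    L.append([np.array(p)+(x*ex+y*ey+np.array([0,0,14]))/1000 for x,y in((13,60),(-13,60),(-13,-60),(13,-60),(13,60))])
    return L
def draw(v,c,L,k,o,col):
    for l in L: cv2.polylines(v,[np.int32([(proj(c,X)-o)*k for X in l])],False,col,1,cv2.LINE_AA)
E
python3 -c "
from h import *
c=ctrl.calibration('wrist');im=cv2.imread('pics/w2.png');o=np.array([290,110]);k=6
cr=cv2.resize(im[110:235,290:385],None,fx=4,fy=4,interpolation=cv2.INTER_CUBIC);k=4
a=cr.copy();b=cr.copy()
draw(a,c,lifter_pts((.479,.31,.145),-.1,1),k,o,(0,255,0));draw(b,c,lifter_pts((.479,.31,.145),-.1,-1),k,o,(255,255,0))
cv2.imwrite('pics/w2c.png',np.hstack([a,b]))"
```

```text
(no output)
```

View pics/w2c.png

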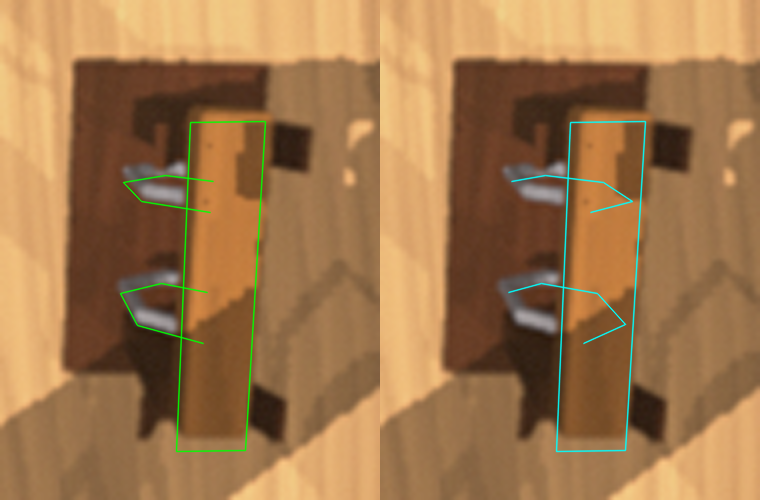

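The green model (V opening towards world +x) matches the picture, with the block about 3 mm further in +y. That direction also suits the stand. I'm going above the block.

```bash
python3 -c "
from h import *
to(.480,.3135,.27,-5)"; python3 -m creep '[[0,-15,90,0,-0.02],[0,-15,90,0,-0.02],[0,-15,90,0,-0.02],[0,-15,90,130,-0.02],[0,-15,90,130,-0.02],[0,-15,90,130,-0.02],[0,-15,90,130,-0.02],[0,-15,90,130,-0.02]]'; python3 -c "
from h import *
to(.480,.3135,.126,-5)"
```

```text
t 3.93 pos [0.3934 0.3376 0.4   ] yaw_y -6.1 tilt [ 0.001 -0.    -1.   ] q6 0.67 open 0.0852 F [-0.3  0.2  0.6]
shift [-14.7  88.6 130. ] turn -0.020
t: 4.6
tool_pos: [0.4791, 0.3126, 0.2661]
tool_rot: [-2.315, -2.121, 0.011]
contact_force: [0.9, 0.2, 1.0]
opening: 0.0853
t 4.60 pos [0.4791 0.3126 0.2661] yaw_y -5.0 tilt [-0.007 -0.003 -1.   ] q6 0.54 open 0.0853 F [0.9 0.2 1. ]
shift [  1.6   1.7 140.1] turn 0.000
```

```bash
python3 -m creep '[[0,1,1,40,0],[0,1,1,80,0],[0,1,1,110,0],[0,1,1,125,0],[0,1,1,140,0],[0,1,1,140,0],[60,1,1,140,0],[120,1,1,140,0],[255,1,1,140,0],[255,1,1,140,0],[255,1,1,140,0],[255,1,1,140,0]]' 60; python3 -m creep '[[255,0,0,0,0],[255,0,0,0,0],[255,0,0,0,0]]';  python3 -c "
from h import *
to(.480,.3135,.126,-5);print(ctrl.get_obs()['wrist_torque'])"
```

```text
t: 5.6
tool_pos: [0.4821, 0.3159, 0.1305]
tool_rot: [2.314, 2.125, 0.002]
contact_force: [-0.2, 0.7, -0.3]
opening: 0.0125
t: 5.85
tool_pos: [0.4817, 0.3157, 0.1296]
tool_rot: [-2.314, -2.125, 0.0]
contact_force: [0.0, 0.6, -0.2]
opening: -0.0001
t 5.85 pos [0.4817 0.3157 0.1296] yaw_y -4.9 tilt [-0. -0. -1.] q6 0.54 open -0.0001 F [ 0.   0.6 -0.2]
shift [-2.3 -1.5  3.6] turn 0.002
[ 0.00934748  0.03474704 -0.01431699]
```

It closed on nothing, so I need to look.

```bash
python3 -c "
from h import *
v=snap('wrist','w3.png');s=snap('scene','s3.png');t=snap('top','t3.png')
f=lambda i,y0,y1,x0,x1,k:cv2.resize(i[y0:y1,x0:x1],(380,380),interpolation=cv2.INTER_CUBIC)
cv2.imwrite('pics/m3.png',np.hstack([cv2.resize(v,(400,300)),cv2.resize(s[80:230,240:440],(400,300))])[:,:,::-1])
"
```

```text
(no output)
```

View pics/m3.png

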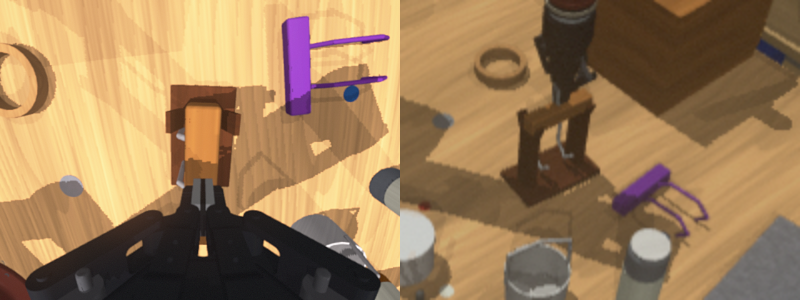

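```bash
python3 -c "
from h import *
p=ctrl.get_obs()['tool_pos'];print(p)
for n,f in(('wrist',lambda q:q*400/560),('scene',lambda q:(q-[240,80])*2+[400,0])):
    c=ctrl.calibration(n)
    print(n,'tcp',f(proj(c,p)),'blk top c/ends',[f(proj(c,X)).round(0).tolist() for X in((.48,.3135,.159),(.485,.373,.159),(.475,.254,.159))],'fing',f(proj(c,p+[0,0,.05])))
c=ctrl.calibration('top')
im=cv2.imread('pics/t3.png')
print([f(proj(c,X)) for X in ((.48,.3135,.159),)])
print([(r['rect'],round(r['conf'],2)) for r in ctrl.boxes_of('top','lifter')],ctrl.boxes_of('scene','lifter'))
"
```

```text
[0.48167634 0.31566011 0.12958637]
wrist tcp [202.1712891  169.19967689] blk top c/ends [[200.0, 187.0], [200.0, 109.0], [201.0, 248.0]] fing [202.0294328  197.47076217]
scene tcp [557.67593201 119.1263574 ] blk top c/ends [[557.0, 106.0], [587.0, 91.0], [527.0, 121.0]] fing [560.21043185  95.85418184]
[array([246.28407774, 376.40649281])]
[([127.3, 189.1, 38.4, 44.7], 0.63), ([172.5, 262.8, 14.9, 13.1], 0.52)] [{'rect': [301.9, 127.5, 35.4, 36.4], 'conf': 0.83}, {'rect': [347.7, 161.8, 47.8, 35.9], 'conf': 0.59}]
```

```bash
python3 -c "
from h import *
v=cv2.imread('pics/w3.png');s=cv2.imread('pics/s3.png')
cv2.imwrite('pics/m4.png',np.hstack([cv2.resize(v[110:310,190:390],(400,400),interpolation=cv2.INTER_CUBIC),cv2.resize(s[95:185,280:370],(400,400),interpolation=cv2.INTER_CUBIC)]))
"
```

```text
(no output)
```

View pics/m4.png

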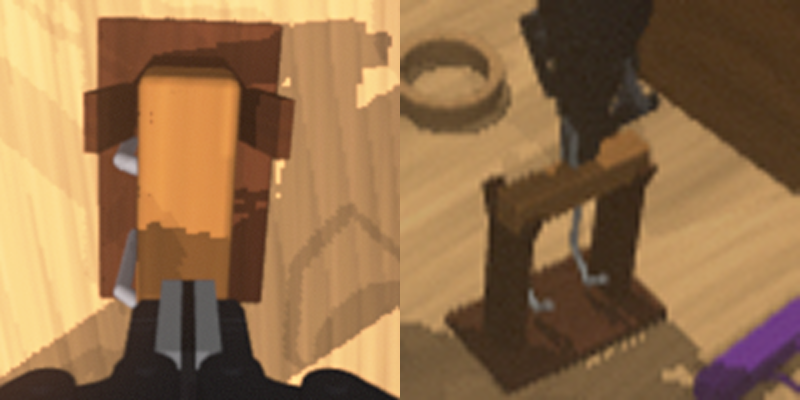

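```bash
python3 -c "
from h import *
c=ctrl.calibration('wrist');p=ctrl.get_obs()['tool_pos'];print(c['fx'],-np.array(c['R']).T@np.array(c['t']))
e=np.array([.0872,.9962,0]);x=np.array([.9962,-.0872,0]);b=np.array([.48,.3135,.159])
print('far corners seen (259,147) (310,147):',proj(c,b+.06*e-.013*x),proj(c,b+.06*e+.013*x))
for z in(.13,.14,.15,.16,.17,.18): print(z,proj(c,[p[0],p[1]+.011,z]),'tip front seen ~(285,250)')
print([(r['rect'],r['conf']) for r in ctrl.outline_of('wrist','lifter')])
"
```

```text
302.409086776366 [0.48850672 0.39112766 0.31052127]
far corners seen (259,147) (310,147): [253.98521403 152.21030741] [306.25709086 152.33174651]
0.13 [281.5151964  221.11837437] tip front seen ~(285,250)
0.14 [281.40403122 226.73305254] tip front seen ~(285,250)
0.15 [281.28071385 232.96629892] tip front seen ~(285,250)
0.16 [281.14315971 239.92513556] tip front seen ~(285,250)
0.17 [280.98878532 247.74245242] tip front seen ~(285,250)
0.18 [280.81435221 256.5851947 ] tip front seen ~(285,250)
[([242.8, 144.6, 67.1, 193.4], 0.84), ([232.6, 119.5, 105.1, 140.1], 0.65), ([393.3, 24.3, 150.2, 136.1], 0.58)]
```

```bash
python3 -c "
from h import *
c=ctrl.calibration('wrist');o=ctrl.get_obs();M=R.from_rotvec(o['tool_rot']).as_matrix()
for dz in(0,-.013,-.03,-.04,-.055):
  print(dz,[proj(c,o['tool_pos']+M@np.array([sx,s,dz])).round(0).tolist() for s in(-.057,-.043,.043,.057) for sx in (.011,)])
"; python3 -m creep '[[0,0,0,0,0],[0,0,0,0,0],[0,0,0,0,0],[0,0,0,0,0],[0,0,0,0,0]]'; python3 -c "
from h import *
v=snap('wrist','w5.png')
cv2.imwrite('pics/w5v.png',v[:,:,::-1])
to(.480,.3135,.126,-5)"
```

```text
0 [[194.0, 221.0], [215.0, 221.0], [351.0, 221.0], [372.0, 221.0]]
-0.013 [[188.0, 228.0], [211.0, 228.0], [355.0, 228.0], [378.0, 228.0]]
-0.03 [[178.0, 239.0], [204.0, 239.0], [362.0, 239.0], [388.0, 239.0]]
-0.04 [[172.0, 247.0], [199.0, 247.0], [367.0, 247.0], [394.0, 247.0]]
-0.055 [[161.0, 260.0], [190.0, 261.0], [375.0, 261.0], [405.0, 260.0]]
t: 6.57
tool_pos: [0.4818, 0.3157, 0.1297]
tool_rot: [-2.314, -2.125, -0.0]
contact_force: [-0.6, -0.1, -0.8]
opening: 0.0604
t 6.62 pos [0.4818 0.3157 0.1297] yaw_y -4.9 tilt [ 0.  0. -1.] q6 0.54 open 0.0674 F [-0.6 -0.6  0.1]
shift [-2.3 -1.6  3.7] turn 0.002
```

View pics/w5v.png

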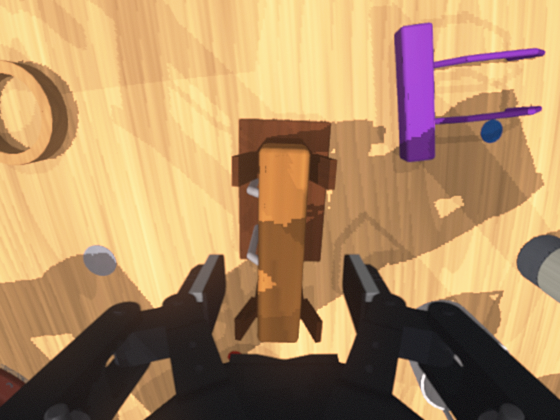

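The view shows the open fingertips straddling the block at rows 255–300, but by size they sit at z≈0.165, above the block top. The reported TCP is about 35 mm lower than the fingers really are. x and y are well centred, so I'll go down in small steps and watch the force.

```bash
python3 -m creep '[[0,-2,0,0,0],[0,-2,0,0,0],[0,-2,0,8,0],[0,-2,0,14,0],[0,-2,0,20,0],[0,-2,0,24,0],[0,-2,0,28,0],[0,-2,0,30,0],[0,-2,0,30,0]]'; python3 -c "
from h import *
v=snap('wrist','w6.png')
to(.480,.3135,.126,-5)
t=ctrl.outline_of('wrist','lifter');print([(r['rect'],r['conf']) for r in t])
o=ctrl.get_obs();print(o['effort'])"
```

```text
t: 7.37
tool_pos: [0.4812, 0.3135, 0.0989]
tool_rot: [-2.314, -2.125, 0.002]
contact_force: [0.4, -0.4, -0.8]
opening: 0.0853
t 7.42 pos [0.4814 0.3136 0.0994] yaw_y -4.9 tilt [-0.001 -0.    -1.   ] q6 0.53 open 0.0854 F [ 0.4 -0.4 -0.7]
shift [ -0.3  -1.4 -26.6] turn 0.002
[([241.8, 144.1, 74.3, 214.7], 0.84), ([407.7, 9.1, 152.3, 156.6], 0.69)]
[-6.14570909e-04 -3.51423883e+01 -3.47374535e+01 -7.84563940e-05
  6.17301805e-03  3.51735673e-05]
```

```bash
python3 -m creep '[[255,0,0,0,0],[255,0,0,0,0],[255,0,0,0,0],[255,0,0,0,0],[255,0,0,0,0],[255,0,0,0,0],[255,0,0,0,0],[255,0,0,0,0]]' 60; python3 -c "
from h import *
to(.480,.3135,.126,-5)
v=snap('wrist','w7.png');cv2.imwrite('pics/w7v.png',cv2.resize(v[100:400,150:430],(560,600))[:,:,::-1])"
```

```text
t: 8.13
tool_pos: [0.4818, 0.3139, 0.1002]
tool_rot: [2.314, 2.125, 0.001]
contact_force: [-0.4, -0.1, 2.9]
opening: 0.0245
t 8.13 pos [0.4818 0.3139 0.1002] yaw_y -4.9 tilt [ 0.001  0.    -1.   ] q6 0.53 open 0.0245 F [-0.4 -0.1  2.9]
shift [ -0.5  -1.8 -25.8] turn 0.002
```

View pics/w7v.png

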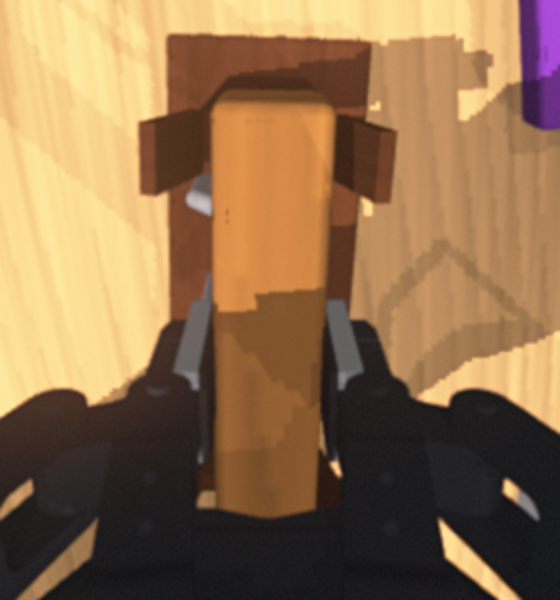

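The view shows the block held between both pads, with opening 24.5 mm. Lifting straight up.

```bash
python3 -m creep '[[255,0,0,0,0],[255,0,0,-8,0],[255,0,0,-18,0],[255,0,0,-30,0],[255,0,0,-50,0],[255,0,0,-75,0],[255,0,0,-100,0],[255,0,0,-130,0],[255,0,0,-150,0],[255,0,0,-165,0],[255,0,0,-175,0],[255,0,0,-175,0]]' 100; python3 -c "
from h import *
p=np.array([.656,.114]);a=np.deg2rad(-20.5);q=p-.07*np.array([np.cos(a),np.sin(a)]);print(q)
to(q[0],q[1],.275,-20.5);print(ctrl.get_obs()['wrist_torque'])"
```

```text
t: 9.18
tool_pos: [0.4825, 0.3141, 0.2777]
tool_rot: [2.313, 2.124, 0.007]
contact_force: [-0.2, 0.1, -1.7]
opening: 0.0239
[0.59043295 0.13851452]
t 9.18 pos [0.4825 0.3141 0.2777] yaw_y -4.9 tilt [ 0.004  0.002 -1.   ] q6 0.53 open 0.0239 F [-0.2  0.1 -1.7]
shift [-165.8  122.4    2.8] turn 0.273
[-0.03470824 -0.02921267  0.0108185 ]
```

```bash
python3 -c "
from h import *
to(.572,.1455,.215,-20.5)"; python3 -m creep '[[255,-30,20,0,0.05],[255,-60,40,0,0.12],[255,-90,60,0,0.2],[255,-120,80,0,0.273],[255,-145,98,0,0.273],[255,-156,105,0,0.273],[255,-156,105,0,0.273],[255,-156,105,20,0.273],[255,-156,105,40,0.273],[255,-156,105,55,0.273],[255,-156,105,60,0.273],[255,-156,105,60,0.273]]'; python3 -c "
from h import *
to(.572,.1455,.167,-20.5)
o=ctrl.get_obs();p=o['tool_pos']+[0,0,.045];yaw=np.deg2rad(-20.5)
out=[]
for n,(x0,y0) in(('top',(150,150)),('scene',(250,110))):
    im=snap(n,n+'8.png');c=ctrl.calibration(n);k=4
    v=cv2.resize(im[y0:y0+150,x0:x0+100],None,fx=4,fy=4,interpolation=cv2.INTER_CUBIC)[:,:,::-1].copy()
    off=np.array([x0,y0]);draw(v,c,lifter_pts(p,yaw,1),k,off,(0,255,0))
    C=np.array([.656,.114,0]);ex=np.array([np.cos(yaw),np.sin(yaw),0]);ey=np.array([-ex[1],ex[0],0])
    h=[[C+ey*y+np.array([0,0,z]) for y,z in((-.05,.075),(-.047,.128),(0,.142),(.047,.128),(.05,.075))],[C+.05*(ex*np.cos(t)+ey*np.sin(t))+np.array([0,0,.075]) for t in np.linspace(0,6.3,40)],[C+.05*(ex*np.cos(t)+ey*np.sin(t)) for t in np.linspace(0,6.3,40)]]
    draw(v,c,h,k,off,(255,255,0));out.append(v)
cv2.imwrite('pics/m8.png',np.hstack(out))
"
```

```text
t 9.18 pos [0.4825 0.3141 0.2777] yaw_y -4.9 tilt [ 0.004  0.002 -1.   ] q6 0.53 open 0.0239 F [-0.2  0.1 -1.7]
shift [-160.6  103.2   62.8] turn 0.273
t: 10.18
tool_pos: [0.5711, 0.15, 0.2118]
tool_rot: [-2.578, -1.79, 0.007]
contact_force: [0.1, -0.5, -2.5]
opening: 0.0236
t 10.18 pos [0.5711 0.15   0.2118] yaw_y -20.4 tilt [-0.005 -0.    -1.   ] q6 0.49 open 0.0236 F [ 0.1 -0.5 -2.5]
shift [-3.8  2.6 44.8] turn 0.001
```

View pics/m8.png

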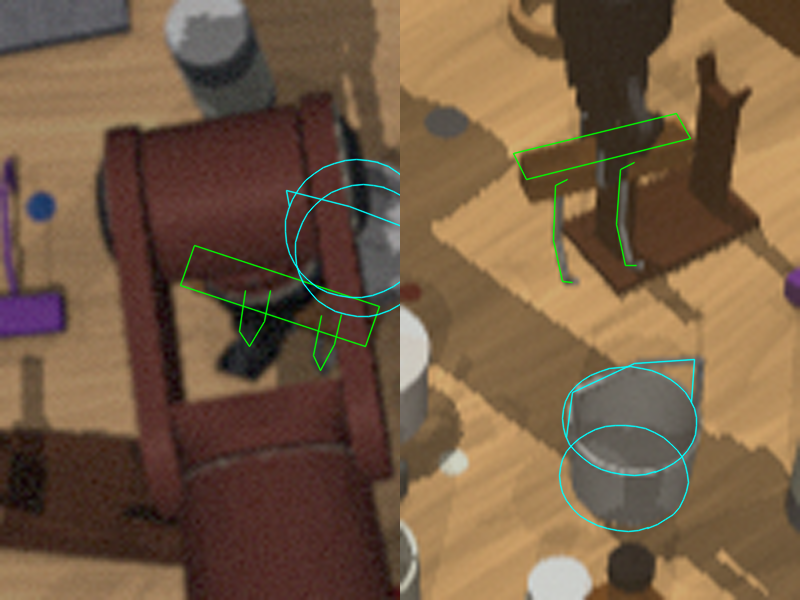

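In the scene view, lifter and can both match their models to within about 2 px, shifted by the same amount, so their relative pose holds. Now lowering to the hooking height and advancing under the hoop.

```bash
python3 -m creep '[[255,-4,0,15,0],[255,-4,0,30,0],[255,-4,0,40,0],[255,-4,0,45,0],[255,-4,0,45,0],[255,-4,20,45,0],[255,-4,40,45,0],[255,-4,60,45,0],[255,-4,75,45,0],[255,-4,85,45,0],[255,-4,91,45,0],[255,-4,91,45,0]]'; python3 -m creep '[[255,0,0,0,0],[255,0,0,0,0]]';python3 -c "
from h import *
to(.656,.114,.167,-20.5)
"
```

```text
t: 11.28
tool_pos: [0.6578, 0.1134, 0.1703]
tool_rot: [2.581, 1.79, 0.001]
contact_force: [-0.6, 0.3, -1.2]
opening: 0.0237
t: 11.45
tool_pos: [0.6563, 0.1141, 0.1699]
tool_rot: [-2.581, -1.791, 0.0]
contact_force: [-0.3, 0.1, -1.7]
opening: 0.0238
t 11.45 pos [0.6563 0.1141 0.1699] yaw_y -20.5 tilt [-0.  0. -1.] q6 0.42 open 0.0238 F [-0.3  0.1 -1.7]
shift [-0.2 -0.2  2.9] turn 0.000
```

```bash
python3 -m creep '[[255,0,0,-4,0],[255,0,0,-8,0],[255,0,0,-11,0],[255,0,0,-14,0],[255,0,0,-17,0],[255,0,0,-20,0],[255,0,0,-23,0],[255,0,0,-26,0],[255,0,0,-29,0],[255,0,0,-32,0],[255,0,0,-35,0],[255,0,0,-35,0]]' 110; python3 -c "
from h import *
to(.656,.114,.167,-20.5);snap('scene','s9.png')
"
```

```text
t: 12.45
tool_pos: [0.6568, 0.1137, 0.2049]
tool_rot: [2.581, 1.79, -0.0]
contact_force: [1.0, -0.6, -3.4]
opening: 0.0236
t 12.45 pos [0.6568 0.1137 0.2049] yaw_y -20.5 tilt [ 0. -0. -1.] q6 0.42 open 0.0236 F [ 1.  -0.6 -3.4]
shift [ 0.  -0.9 37.9] turn -0.000
```

The load has risen, so the can is hooked. Raising slowly to carrying height, then a look.

```bash
python3 -m creep '[[255,0,0,-4,0],[255,0,0,-10,0],[255,0,0,-18,0],[255,0,0,-28,0],[255,0,0,-38,0],[255,0,0,-48,0],[255,0,0,-58,0],[255,0,0,-68,0],[255,0,0,-78,0],[255,0,0,-88,0],[255,0,0,-96,0],[255,0,0,-100,0]]'; python3 -m creep '[[255,0,0,-4,0],[255,0,0,-8,0],[255,0,0,-11,0],[255,0,0,-11,0],[255,0,0,-11,0]]'; python3 -c "
from h import *
to(.656,.114,.167,-20.5)
o=ctrl.get_obs();p=o['tool_pos']+[0,0,.045];yaw=np.deg2rad(-20.5)
x0,y0=240,60
im=snap('scene','s10.png');c=ctrl.calibration('scene')
v=cv2.resize(im[y0:y0+150,x0:x0+150],None,fx=4,fy=4,interpolation=cv2.INTER_CUBIC)[:,:,::-1].copy()
draw(v,c,lifter_pts(p,yaw,1),4,np.array([x0,y0]),(0,255,0))
C=p-[0,0,.252];ex=np.array([np.cos(yaw),np.sin(yaw),0]);ey=np.array([-ex[1],ex[0],0])
h=[[C+ey*y+np.array([0,0,z]) for y,z in((-.05,.075),(-.047,.128),(0,.142),(.047,.128),(.05,.075))],[C+.05*(ex*np.cos(t)+ey*np.sin(t)) for t in np.linspace(0,6.3,40)]]
draw(v,c,h,4,np.array([x0,y0]),(255,255,0))
cv2.imwrite('pics/m10.png',v)
"
```

```text
t: 13.5
tool_pos: [0.6573, 0.1137, 0.3068]
tool_rot: [2.58, 1.79, 0.003]
contact_force: [-0.6, 0.6, -3.8]
opening: 0.024
t: 13.92
tool_pos: [0.6567, 0.1137, 0.3155]
tool_rot: [-2.581, -1.79, 0.0]
contact_force: [-0.6, 0.1, -4.4]
opening: 0.0235
t 13.92 pos [0.6567 0.1137 0.3155] yaw_y -20.5 tilt [-0. -0. -1.] q6 0.42 open 0.0235 F [-0.6  0.1 -4.4]
shift [  0.   -0.8 148.5] turn -0.000
```

View pics/m10.png

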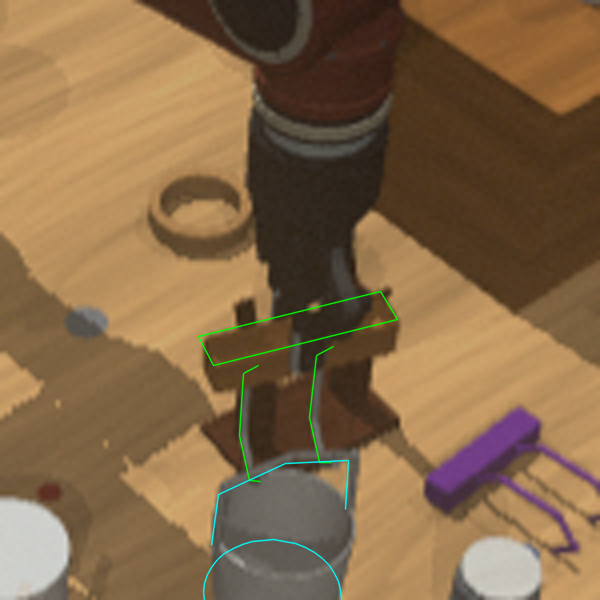

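The can hangs level on the lifter, with its apex about 7 mm above the model, as expected from the hoop's slopes. Carrying it past the robot side of the jar in smooth steps.

```bash
python3 -m creep '[[255,-2,-3,0,0],[255,-8,-10,0,0],[255,-18,-22,0,0],[255,-30,-38,0,0],[255,-44,-55,0,0],[255,-58,-73,0,0],[255,-73,-92,0,0],[255,-88,-110,0,0],[255,-102,-128,0,0],[255,-114,-144,0,0],[255,-123,-155,0,0],[255,-129,-162,0,0]]'; python3 -c "
from h import *
to(.436,-.328,.3155,-20)
"
```

```text
t: 14.97
tool_pos: [0.4579, 0.0492, 0.3158]
tool_rot: [2.581, 1.79, 0.0]
contact_force: [0.1, -1.2, -3.7]
opening: 0.0236
t 14.97 pos [0.4579 0.0492 0.3158] yaw_y -20.5 tilt [ 0. -0. -1.] q6 0.30 open 0.0236 F [ 0.1 -1.2 -3.7]
shift [-360.9  111.8    0.5] turn -0.009
```

```bash
python3 -m creep '[[255,-3,1,0,0],[255,-10,3,0,0],[255,-21,6,0,0],[255,-35,11,0,0],[255,-50,15,0,0],[255,-66,20,0,0],[255,-82,25,0,0],[255,-98,30,0,0],[255,-114,35,0,0],[255,-130,40,0,0],[255,-146,45,0,0],[255,-162,50,0,0]]';python3 -m creep '[[255,-16,5,0,0],[255,-32,10,0,0],[255,-48,15,0,0],[255,-64,20,0,0],[255,-80,25,0,0],[255,-96,30,0,0],[255,-114,35,0,0],[255,-132,41,0,0],[255,-150,47,0,0],[255,-168,52,0,0],[255,-184,57,0,0],[255,-196,60,0,0]]'; python3 -m creep '[[255,-3,1,0,0],[255,-3,1,0,0],[255,-3,1,0,0],[255,-3,1,0,0],[255,-3,1,0,0],[255,-3,1,0,0]]'; python3 -c "
from h import *
to(.511,-.355,.3155,-20)
for n in('top','scene'):
  snap(n,n+'11.png')
  print(n,[(r['rect'],round(r['conf'],2)) for r in ctrl.boxes_of(n,'stand')])
"
```

```text
t: 15.97
tool_pos: [0.4503, -0.1211, 0.3154]
tool_rot: [-2.581, -1.79, 0.0]
contact_force: [0.8, 0.7, -4.0]
opening: 0.0239
t: 16.97
tool_pos: [0.4374, -0.3263, 0.315]
tool_rot: [-2.582, -1.789, 0.001]
contact_force: [0.3, 0.5, -3.6]
opening: 0.0235
t: 17.47
tool_pos: [0.4375, -0.3267, 0.3159]
tool_rot: [2.58, 1.792, 0.0]
contact_force: [-0.2, 0.0, -4.6]
opening: 0.0235
t 17.47 pos [ 0.4375 -0.3267  0.3159] yaw_y -20.5 tilt [ 0. -0. -1.] q6 -0.42 open 0.0235 F [-0.2  0.  -4.6]
shift [-0.9 78.8  0.5] turn -0.008
top [([371.6, 203.1, 67.5, 72.8], 0.78)]
scene [([115.8, 239.0, 70.7, 98.2], 0.63)]
```

```bash
python3 -c "
from h import *
o=ctrl.get_obs();p=o['tool_pos']+[0,0,.045];yaw=np.deg2rad(-20.5)
def fr(y): e=np.array([np.cos(y),np.sin(y),0]);return e,np.array([-e[1],e[0],0])
ex,ey=fr(np.deg2rad(-20));S=np.array([.511,-.355,0])
hk=[[S+ex*x/1000+np.array([0,0,z/1000]) for x,z in((95,0),(95,229),(30,215),(0,196),(-22,222))],[S+ex*x/1000+ey*y/1000+[0,0,.014] for x,y in((-70,80),(130,80),(130,-80),(-70,-80),(-70,80))]]
ex2,ey2=fr(yaw);C=p-[0,0,.1025+.142]
h=[[C+ey2*y+np.array([0,0,z]) for y,z in((-.05,.075),(-.047,.128),(0,.142),(.047,.128),(.05,.075))]]
out=[]
for f,n,x0,y0 in(('top0','top',365,195),('scene0','scene',105,220),('scene11','scene',105,160)):
    im=cv2.imread('pics/'+f+'.png');c=ctrl.calibration(n);w=66 if f!='scene11' else 90;hh=100 if w==66 else 150;k=4
    v=cv2.resize(im[y0:y0+120,x0:x0+88 if w==66 else x0+112-0],None,fx=4,fy=4,interpolation=cv2.INTER_CUBIC)
    v=cv2.resize(im[y0:y0+(120 if w==66 else 160),x0:x0+(80 if w==66 else 110)],None,fx=4 if w==66 else 3.6,fy=4 if w==66 else 3.6,interpolation=cv2.INTER_CUBIC)
    kk=4 if w==66 else 3.6
    draw(v,c,hk,kk,np.array([x0,y0]),(0,255,0))
    if w!=66: draw(v,c,h+lifter_pts(p,yaw,1),kk,np.array([x0,y0]),(255,255,0))
    v=cv2.copyMakeBorder(v,0,max(0,580-v.shape[0]),0,4,cv2.BORDER_CONSTANT);out.append(v[:580])
q=np.hstack(out);print(q.shape);cv2.imwrite('pics/m11.png',cv2.resize(q,(800,int(q.shape[0]*800/q.shape[1]))) )
"
```

```text
(580, 1048, 3)
```

View pics/m11.png

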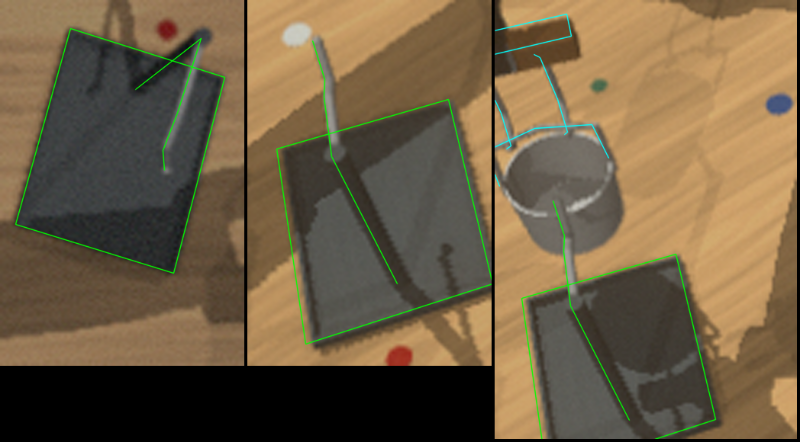

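The stand model fits both views well, with the post and hook on the grey wire in each. I'll lower 14 mm so the rim clears under the hook, then advance 79 mm.

```bash
python3 -m creep '[[255,-1,0,5,0],[255,-1,0,10,0],[255,-1,0,14,0],[255,-1,2,14,-0.008],[255,-1,7,14,-0.008],[255,-1,14,14,-0.008],[255,-1,24,14,-0.008],[255,-1,34,14,-0.008],[255,-1,45,14,-0.008],[255,-1,56,14,-0.008],[255,-1,66,14,-0.008],[255,-1,73,14,-0.008]]';python3 -m creep '[[255,0,4,0,0],[255,0,6,0,0],[255,0,6,0,0],[255,0,6,0,0],[255,0,6,0,0],[255,0,6,0,0]]'; python3 -c "
from h import *
to(.511,-.355,.263,-20)"
```

```text
t: 18.67
tool_pos: [0.5068, -0.3543, 0.3014]
tool_rot: [-2.574, -1.801, -0.0]
contact_force: [-0.0, 0.8, -4.5]
opening: 0.0234
t: 19.17
tool_pos: [0.5107, -0.3559, 0.3019]
tool_rot: [2.574, 1.8, -0.0]
contact_force: [-0.8, 0.2, -4.3]
opening: 0.0236
t 19.17 pos [ 0.5107 -0.3559  0.3019] yaw_y -20.1 tilt [ 0. -0. -1.] q6 -0.38 open 0.0236 F [-0.8  0.2 -4.3]
shift [ 0.9  0.  38.9] turn -0.001
```

No contact so far. Lowering gently.

```bash
python3 -m creep '[[255,0,0,3,0],[255,0,0,7,0],[255,0,0,11,0],[255,0,0,15,0],[255,0,0,19,0],[255,0,0,22,0],[255,0,0,25,0],[255,0,0,28,0],[255,0,0,30,0],[255,0,0,32,0],[255,0,0,34,0],[255,0,0,35,0]]';python3 -m creep '[[255,0,0,1,0],[255,0,0,2,0],[255,0,0,3,0],[255,0,0,4,0],[255,0,0,5,0],[255,0,0,6,0],[255,0,0,7,0],[255,0,0,8,0],[255,0,0,8,0],[255,0,0,8,0]]'; python3 -c "
from h import *
to(.511,-.355,.263,-20)"
```

```text
t: 20.17
tool_pos: [0.5109, -0.3559, 0.2665]
tool_rot: [-2.574, -1.801, 0.0]
contact_force: [-0.1, 0.3, -4.2]
opening: 0.0233
t: 21.0
tool_pos: [0.5109, -0.3559, 0.2587]
tool_rot: [-2.574, -1.801, 0.0]
contact_force: [0.2, -0.5, -0.7]
opening: 0.0235
t 21.00 pos [ 0.5109 -0.3559  0.2587] yaw_y -20.1 tilt [-0.  0. -1.] q6 -0.38 open 0.0235 F [ 0.2 -0.5 -0.7]
shift [ 0.9 -0.2 -4.3] turn -0.001
```

The load is off the lifter. Lowering so the prong tips clear the wire, checking, then backing out.

```bash
python3 -m creep '[[255,0,0,2,0],[255,0,0,4,0],[255,0,0,7,0],[255,0,0,10,0],[255,0,0,13,0],[255,0,0,16,0],[255,0,0,19,0],[255,0,0,22,0],[255,0,0,23,0],[255,0,0,23,0]]'; python3 -c "
from h import *
to(.511,-.355,.263,-20)
o=ctrl.get_obs();p=o['tool_pos']+[0,0,.045];yaw=np.deg2rad(-20)
im=snap('scene','s12.png');c=ctrl.calibration('scene');x0,y0=95,160
v=cv2.resize(im[y0:y0+140,x0:x0+180],None,fx=4.2,fy=4.2,interpolation=cv2.INTER_CUBIC)[:,:,::-1].copy()
cv2.imwrite('pics/m12.png',v)"
```

```text
t: 21.83
tool_pos: [0.5108, -0.3558, 0.2351]
tool_rot: [-2.574, -1.8, 0.0]
contact_force: [0.5, -0.5, -1.5]
opening: 0.0237
t 21.83 pos [ 0.5108 -0.3558  0.2351] yaw_y -20.1 tilt [-0.001  0.001 -1.   ] q6 -0.38 open 0.0237 F [ 0.5 -0.5 -1.5]
shift [  0.8  -0.1 -27.9] turn -0.001
```

View pics/m12.png

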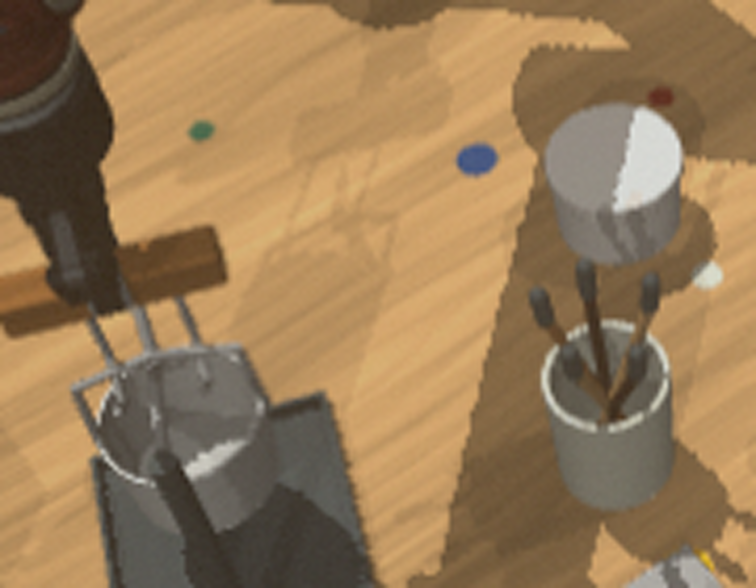

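The can hangs upright on the hook. The prong ends at (118,408) and (203,375) are inside the mouth, below the hoop, and the wrist carries only the lifter's weight. Backing out.

```bash
python3 -m creep '[[255,0,-3,0,0],[255,0,-7,0,0],[255,0,-12,0,0],[255,0,-17,0,0],[255,0,-22,0,0],[255,0,-27,0,0],[255,0,-33,0,0],[255,0,-39,0,0]]'; python3 -m creep '[[255,0,-8,0,0],[255,0,-18,0,0],[255,0,-30,0,0],[255,0,-42,0,0],[255,0,-54,0,0],[255,0,-62,0,0],[255,0,-62,-20,0],[255,0,-62,-40,0],[255,0,-62,-60,0],[255,0,-62,-80,0],[255,0,-62,-80,0]]'; python3 -c "
from h import *
snap('scene','s13.png');c=ctrl.calibration('scene')
a=cv2.imread('pics/s12.png').astype(int);b=cv2.imread('pics/s13.png').astype(int)
print('can box',[(r['rect'],round(r['conf'],2)) for r in ctrl.boxes_of('scene','can')])
S=np.array([.511,-.355,.205]);print('seat',proj(c,S),'can c',proj(c,S-[0,0,.142-.0375]))
to(.450,.25,.315,-5)"
```

```text
t: 22.55
tool_pos: [0.4737, -0.3423, 0.2358]
tool_rot: [2.574, 1.801, 0.0]
contact_force: [-0.5, 0.2, -1.9]
opening: 0.0235
t: 23.47
tool_pos: [0.417, -0.3225, 0.3211]
tool_rot: [2.567, 1.796, 0.002]
contact_force: [0.0, 0.5, 0.2]
opening: 0.0237
can box [([113.9, 241.5, 48.1, 43.7], 0.77), ([291.6, 249.6, 26.5, 47.5], 0.54)]
seat [129.37339722 244.13909729] can c [139.72611454 265.47736968]
t 23.57 pos [ 0.4161 -0.3215  0.3162] yaw_y -20.1 tilt [ 0.001 -0.001 -1.   ] q6 -0.45 open 0.0238 F [ 0.3  0.4 -2. ]
shift [ 5.484e+02 -1.642e+02  5.000e-01] turn -0.263
```

```bash
python3 -m creep '[[255,15,-5,0,0],[255,45,-14,0,-0.02],[255,80,-24,0,-0.05],[255,115,-34,0,-0.08],[255,150,-45,0,-0.1],[255,185,-55,0,-0.1],[255,220,-66,0,-0.1],[255,255,-76,0,-0.1],[255,290,-87,0,-0.1],[255,320,-96,0,-0.1],[255,340,-102,0,-0.1],[255,350,-105,0,-0.1]]'; python3 -c "
from h import *
to(.4818,.3139,.275,-4.9)"
```

```text
t: 24.57
tool_pos: [0.436, 0.0465, 0.3135]
tool_rot: [-2.475, -1.93, 0.003]
contact_force: [1.0, -0.7, -1.5]
opening: 0.0237
t 24.57 pos [0.436  0.0465 0.3135] yaw_y -14.1 tilt [-0.003  0.001 -1.   ] q6 0.18 open 0.0237 F [ 1.  -0.7 -1.5]
shift [270.5 -20.6  38.7] turn -0.161
```

```bash
python3 -m creep '[[255,25,-2,0,-0.02],[255,55,-4,0,-0.06],[255,90,-7,0,-0.1],[255,125,-10,0,-0.14],[255,160,-12,0,-0.161],[255,195,-15,0,-0.161],[255,225,-17,0,-0.161],[255,250,-19,0,-0.161],[255,265,-20,0,-0.161],[255,270,-21,0,-0.161],[255,270,-21,20,-0.161],[255,270,-21,38,-0.161]]';  python3 -m creep '[[255,0,0,0,0],[255,0,0,0,0],[255,0,0,0,0]]'; python3 -c "
from h import *
to(.4818,.3139,.1002,-4.9)
im=snap('wrist','w14.png')
c=ctrl.calibration('wrist')
w=cv2.imread('pics/w7.png');v=cv2.imread('pics/w14.png')
print('hsv rows: block left/right edge cols by row, w7 vs now')
for a in (w,v):
    g=cv2.cvtColor(cv2.GaussianBlur(a,(3,3),0),cv2.COLOR_BGR2LAB).astype(int)
    for r in(160,180,200,220):
        d=np.abs(np.diff(g[r,240:330],axis=0)).sum(1);i=np.argsort(d)[::-1][:5];print(r,sorted((240+i).tolist()),end=' ')
    d=np.abs(np.diff(g[130:170,285],axis=0)).sum(1);print('top',sorted((130+np.argsort(d)[::-1][:4]).tolist()))
"
```

```text
t: 25.57
tool_pos: [0.4843, 0.3098, 0.2779]
tool_rot: [2.318, 2.119, 0.002]
contact_force: [0.5, -0.3, -1.5]
opening: 0.0238
t: 25.82
tool_pos: [0.4842, 0.3096, 0.2786]
tool_rot: [2.319, 2.119, 0.001]
contact_force: [-0.0, 0.9, -1.2]
opening: 0.0236
t 25.82 pos [0.4842 0.3096 0.2786] yaw_y -5.2 tilt [ 0.001  0.    -1.   ] q6 0.53 open 0.0236 F [-0.   0.9 -1.2]
shift [  4.1  -2.9 178.4] turn -0.005
hsv rows: block left/right edge cols by row, w7 vs now
160 [255, 256, 316, 317, 318] 180 [254, 255, 315, 316, 317] 200 [241, 242, 243, 254, 255] 220 [255, 256, 313, 326, 327] top [134, 144, 150, 151]
160 [249, 250, 251, 317, 318] 180 [249, 250, 251, 255, 316] 200 [242, 243, 254, 255, 256] 220 [254, 255, 256, 257, 314] top [130, 149, 150, 151]
```

The block sits in the pads exactly as when first gripped (edges within 1 px), so there was no slip. Correcting and lowering into the rack.

```bash
python3 -m creep '[[255,4,-3,0,-0.005],[255,4,-3,20,-0.005],[255,4,-3,45,-0.005],[255,4,-3,70,-0.005],[255,4,-3,95,-0.005],[255,4,-3,115,-0.005],[255,4,-3,130,-0.005],[255,4,-3,138,-0.005],[255,4,-3,138,-0.005],[255,4,-3,138,-0.005]]'; python3 -c "
from h import *
to(.4818,.3139,.1002,-4.9)"
```

```text
t: 26.7
tool_pos: [0.4817, 0.3148, 0.1407]
tool_rot: [2.312, 2.126, 0.002]
contact_force: [0.4, 0.1, -1.4]
opening: 0.0236
t 26.70 pos [0.4817 0.3148 0.1407] yaw_y -4.8 tilt [ 0.001  0.001 -1.   ] q6 0.53 open 0.0236 F [ 0.4  0.1 -1.4]
shift [-1.   0.1 40.5] turn 0.002
```

```bash
python3 -m creep '[[255,-1,0,5,0],[255,-1,0,10,0],[255,-1,0,15,0],[255,-1,0,20,0],[255,-1,0,25,0],[255,-1,0,29,0],[255,-1,0,32,0],[255,-1,0,35,0],[255,-1,0,37,0],[255,-1,0,39,0],[255,-1,0,40,0],[255,-1,0,40,0]]'; python3 -c "
from h import *
to(.4818,.3139,.1002,-4.9)"
```

```text
t: 27.7
tool_pos: [0.4814, 0.3136, 0.1004]
tool_rot: [2.313, 2.126, 0.0]
contact_force: [-1.1, -0.6, 2.6]
opening: 0.0237
t 27.70 pos [0.4814 0.3136 0.1004] yaw_y -4.8 tilt [ 0.  0. -1.] q6 0.53 open 0.0237 F [-1.1 -0.6  2.6]
shift [0.3 0.4 0.2] turn 0.002
```

It is seated, with the same force as when it was gripped. Releasing and rising.

```bash
python3 -m creep '[[200,0,0,0,0],[150,0,0,0,0],[100,0,0,0,0],[50,0,0,0,0],[0,0,0,0,0],[0,0,0,0,0],[0,0,0,0,0],[0,0,0,0,0],[0,0,0,0,0],[0,0,0,0,0]]' 20; python3 -m creep '[[0,0,0,-8,0],[0,0,0,-20,0],[0,0,0,-40,0],[0,0,0,-65,0],[0,0,0,-100,0],[0,0,0,-140,0],[0,0,0,-180,0],[0,0,0,-220,0],[0,0,0,-220,0],[0,0,0,-220,0],[0,0,0,-220,0]]'; python3 -c "
from h import *
to(.4818,.3139,.1002,-4.9)
c=ctrl.calibration('wrist');snap('wrist','w15.png')
print('lifter wrist',[(np.round(r['rect']).tolist(),round(r['conf'],2)) for r in ctrl.boxes_of('wrist','lifter')])
L=lifter_pts((.4815,.3136,.145),np.deg2rad(-4.9),1);print('pred top corners',[proj(c,X).round(0).tolist() for X in L[2][:4]])
for n in('scene','top'):
    s=snap(n,n+'15.png')
    for l in('can','lifter','brush_jar','tub','bottle','spray_can','pot','knife'):
        print(n,l,[(np.round(r['rect']).tolist(),round(r['conf'],2)) for r in ctrl.boxes_of(n,l)][:2])
"
```

```text
t: 28.53
tool_pos: [0.4812, 0.3136, 0.0997]
tool_rot: [-2.313, -2.126, 0.0]
contact_force: [-0.3, 0.6, -0.1]
opening: 0.0853
t: 29.45
tool_pos: [0.4812, 0.3135, 0.3206]
tool_rot: [2.312, 2.126, 0.002]
contact_force: [-0.8, 0.8, -0.9]
opening: 0.0857
t 29.45 pos [0.4812 0.3135 0.3206] yaw_y -4.8 tilt [ 0.001  0.001 -1.   ] q6 0.53 open 0.0857 F [-0.8  0.8 -0.9]
shift [  0.3   0.3 220.4] turn 0.002
lifter wrist [([264.0, 126.0, 32.0, 102.0], 0.79), ([348.0, 58.0, 91.0, 84.0], 0.57)]
pred top corners [[295.0, 129.0], [272.0, 129.0], [273.0, 231.0], [294.0, 231.0]]
scene can [([113.0, 243.0, 51.0, 43.0], 0.87)]
scene lifter [([347.0, 163.0, 49.0, 37.0], 0.97), ([302.0, 124.0, 34.0, 21.0], 0.89)]
scene brush_jar [([226.0, 219.0, 28.0, 62.0], 0.68)]
scene tub [([227.0, 183.0, 31.0, 39.0], 0.69)]
scene bottle [([292.0, 248.0, 26.0, 48.0], 0.94)]
scene spray_can [([113.0, 243.0, 49.0, 42.0], 0.73), ([347.0, 194.0, 25.0, 53.0], 0.69)]
scene pot [([280.0, 252.0, 20.0, 18.0], 0.84)]
scene knife [([205.0, 289.0, 68.0, 50.0], 0.77), ([346.0, 195.0, 29.0, 50.0], 0.6)]
top can [([392.0, 228.0, 40.0, 42.0], 0.71), ([147.0, 258.0, 54.0, 34.0], 0.66)]
top lifter [([138.0, 192.0, 26.0, 39.0], 0.76), ([162.0, 260.0, 26.0, 17.0], 0.59)]
top brush_jar [([314.0, 183.0, 29.0, 44.0], 0.64)]
top tub [([263.0, 254.0, 39.0, 35.0], 0.84)]
top bottle []
top spray_can [([194.0, 148.0, 26.0, 37.0], 0.78)]
top pot [([274.0, 180.0, 15.0, 19.0], 0.62)]
top knife [([323.0, 168.0, 60.0, 24.0], 0.82), ([261.0, 254.0, 41.0, 35.0], 0.3)]
```

```bash
python3 -c "
from h import *
a=cv2.imread('pics/scene0.png',0);b=cv2.imread('pics/scene15.png',0)
print('bystander px diff',[float(cv2.absdiff(a,b)[y:y+h,x:x+w].mean().round(1)) for x,y,w,h in((223,224,31,62),(292,248,22,48),(346,195,28,52),(280,253,19,18),(205,292,67,45),(227,183,31,39))])
print(ctrl.finish_job())"
```

```text
bystander px diff [1.8, 1.9, 11.7, 2.1, 2.8, 31.2]
the job is handed in; nothing more can be done
None
```

The job is handed in. The can hangs by its hoop on the stand's hook, the lifter is back in its rack, and the robot was clear of everything at about 29 s of the 72 s.

**Slip on the way:** The first grasp closed on nothing. The fingers stood about 30 mm higher than the reported tool position suggested. I reopened, went down 30 mm and gripped properly. Nothing was disturbed.

**Last checks:**
- **Can:** It looked upright on the hook in the last picture I viewed, just before I backed the lifter out. The detected box stayed within about 3 px afterwards. The wrist then carried only the lifter's own weight (about 1.5–2 N).
- **Lifter:** It was detected where it started, within 2 px in the scene view. The wrist view was less exact: its box also took in a prong, so it was several px wider than the model of the block.
- **Bystanders:** The jar, bottle, pot and knife show almost no change from the first picture.

**Not fully confirmed:**
- **Spray can and tub areas:** These patches changed more (11.7 and 31.2 grey levels). I put that down to shadows, because in both cases a detected box stayed within about 2 px (the spray can in both views, the tub from above).
- **Bottle:** The network missed it in the final top view, but the scene view had it in place.

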